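# Open the filler neck of a solvent reservoir

## Robot

A 6-joint arm with a two-finger parallel gripper is mounted at the origin on a cart in front of the work surface, level with it; the furniture and walls round the work are solid. World frame = base frame: x ahead of the robot, y to its left, z up, the work surface at z = 0. Lengths are in m, angles in degrees, forces in N, time in s.
With the tool pointing down it reaches from about 0.275 to 0.85 m from the base axis. Payload 19 kg.
Tool frame: the origin (TCP) lies between the finger pads; the fingertips stand 19 mm ahead of it and the grasp point (between the pads) is the TCP; z points along the fingers, y is the line along which they close (so a half turn about z gives the same grasp; the last joint's range is limited). The gripper opens to 85 mm and grips with 20 to 120 N. Pads are 22 mm wide; open, the fingers measure 114 mm over their backs; the gripper's body (76 mm by 85 mm) begins 54 mm behind the grasp point. The pads swing forward as they close: fully open they stand 13 mm farther back than shut.
Start: joints at [66.692, 8.623, 82.357, -0, 89.026, -7.678], TCP at [0.155, 0.554, 0.25] pointing down, gripper open.
Joint ranges: [-160.23, 160.23], [-39.13, 120.54], [6.94, 153.29], [-79.49, 259.48], [9.18, 160.14], [-161.06, 161.06]. Speed limits (degrees/s): [108.29, 108.29, 127.2, 172.46, 172.46, 172.46].

## Interface

Orientations are given as a 3x3 rotation matrix whose columns are the frame's x, y, z axes.
In Python, from workcell import read_state, camera, camera_info, bot gives the robot as it stands.
- The arm moves only by the tool carry_out, never from a script. Its argument "motion" is a list of rows, each an object of numbers: "tx", "ty", "tz": the shift along the tool's x, y, z in mm; "roll": the turn about the tool's z in degrees. A call has 1 to 20 rows; each row shifts and turns the commanded pose from where the row before left it, along the tool's axes as they then stand; what a row does not reach is not made up. A row lasts 1/12 s, in which the tool goes at most 41.7 mm and 7.16 degrees, less where a joint would pass 70% of its speed; a pose out of reach is approached as far as the arm can. A call is refused whole if a number of a shift passes 41.7 or a number of a turn 7.16, either way. A call with a gripper value outside its range is refused whole. "hand" is the closure, from -1 (fully open) to 1 (shut), set as the call begins (left out, the last holds). The fingers move at their own pace and stop on an object; "grip_force" is the grip in N (left out, the last holds). Time passes only in rows, so rows that do not move let the fingers close. It gives the time, the measured TCP pose, the force, the opening and the grip force at its end, in the units of the state.
- read_state(): the state, without advancing time (a new reading comes with each control period).
- camera(name): name is "scene" or "top"; returns the picture (400x640x3 uint8, blue, green, red); there is no depth.
- camera_info(name): a dict with "fx", "fy", "cx", "cy" (pixels), "k1" (the pictures are not rectified: a ray, as slopes to the right and down, at radius r is drawn at 1 + k1 r^2 times it, then the intrinsics apply), "view" (4x4, takes a point from world to camera coordinates). Camera axes: x right, y down, z forward; pixel columns grow to the right and rows downward; lengths in m; the calibration is good to about 2 mm. A picture is of the moment at which its call begins. camera_info takes no time and is no camera call.
- bot.hand_in(): hands the job in; it is judged then, once.
The state is a dict: "clock": time; "q": joint angles; "qvel": joint speeds; "joint_efforts": joint torques, N m; "eef_pos": TCP position; "tool_rot": TCP orientation; "ft_force": force on the tool from outside, world axes, zero at the start; "ft_torque": the same for the moment, N m; "opening": finger opening in m; "finger_force": force on a finger pad.
Only numpy, scipy, OpenCV 4.12 (cv2) and the standard library are available. Lean on these libraries where they do the work, as an engineer would, in place of code of your own. Each camera call takes 0.05 s, during which the arm holds its last target. There are 200 camera calls.

## Task

Unscrew the blue cap from the white solvent reservoir (anticlockwise from above, about one and a quarter turns, regripping as needed). Its thread climbs unevenly, so feel for it and let the cap rise as it wants, never pulling, pushing or jamming it hard against the neck. A spring pops the cap off where the thread ends, so have it in your grip at that moment and keep hold of it while you carry it upright to the steel dish; set it down gently in the middle of the dish, mouth down, let go, and leave the other things on the bench undisturbed.

Things in the scene. Friction and masses are not known exactly. Their poses are not given: they have to be found in the camera images.
- reservoir: White plastic tank, 94 x 78 x 62 mm high, on a bolted-down dark steel plate 120 x 100 mm; fixed. Origin: centre of the underside, on the bench; z up. A vertical threaded neck rises from the middle of its top; its axis is the body's z axis. A short tap sticks out 15 mm on its -x side.
- neck_rim (a point): Centre of the neck's rim, on the neck axis, 105 mm above the bench. Two-start step thread: anticlockwise the cap rises 18 mm a turn on average, but in two steps a turn, nearly level then up to 5.7 mm/rad; play about 1 mm along the axis and 1 mm sideways. It frees after 7.5 to 8.2 rad, 22 mm up; 10 mm more lift clears the rim. Let go while on the thread, it stays put.
- cap: Blue ribbed screw cap with a short white mark on top, 46 mm outside diameter, 39 mm high, about 60 g, open below. Origin: centre of its lower edge; z up along its axis. Closed, its lower edge stands 72 mm over the bench and 10 mm over the tank top. Grip it firmly (about 40 N) with the pads' middle about 20 mm above its lower edge.
- dish: Loose round shallow steel dish, 250 g, 80 mm across at the foot and 92 mm at the rim, 10 mm high, inner floor 2.5 mm above the bench, flat inside over about 75 mm. Origin: centre of its underside.
- dropper: Clear dropper bottle with a black rubber teat, 33 mm diameter, 94 mm high, standing behind the work. A bystander. Origin: centre of its underside.
- cassette: Small pink tissue cassette with a wax block, 41 x 28 x 13 mm, at the bench's front edge. A bystander. Origin: centre of its underside.
- timer: White lab timer, 62 x 68 x 18 mm, at the front right. A bystander. Origin: centre of its underside.
- petri: Clear petri dish, 61 mm diameter, 15 mm high, at the right. A bystander. Origin: centre of its underside.
- strainer (a joint): Sprung steel strainer disc (18 mm) in the neck, under the cap: height in m above where it is with the cap closed, 0 to 0.0255. It pushes the cap up with about 4.5 N when closed, 2.5 N as the cap frees, and stays standing at the top of its travel when the cap is gone.
Not all that is in view belongs to the job. What is shaped like the cap but turquoise is not meant.

How it is judged (in metres and radians):
On the way, in this order (a step that is already met when the one before it is completed fails the run):
1. the cap is off the thread, in the grip of the fingers and lifted clear of the neck (z of cap in the frame of neck_rim above 0.005 m and contact force between the fingers and cap above 0.5 N), for 0.1 s.
2. the cap stands in the dish while the fingers still hold it (z of cap in the frame of dish below 0.008 m and horizontal distance between cap and dish below 0.022 m and contact force between the fingers and cap above 0.3 N), for 0.05 s.
At the end, for the whole second after the job is handed in: The cap stands upright (within 0.1 rad) and at rest in the dish, mouth down on its floor (origin within 20 mm of the dish's axis and less than 6 mm above its underside), the dish flat on the bench (z of cap in the frame of dish below 0.006 m and horizontal distance between cap and dish below 0.02 m and angle between each of cap, dish's own z axis and vertical below 0.1 rad and linear speed of cap below 0.02 m/s and height (world z) of dish below 0.005 m); the robot touches nothing.
It fails at once if the cap is forced against the reservoir's neck with more than 30 N (contact force between cap and reservoir above 30 N).
It fails at once if the cap is off the thread and not held, anywhere but over the dish (z of cap in the frame of neck_rim above -0.0086 m and contact force between the fingers and cap below 0.05 N and horizontal distance between cap and dish above 0.03 m).
It fails at once if the cap falls or is laid on the bench (height (world z) of cap below 0.06 m and horizontal distance between cap and dish above 0.05 m).
It fails at once if the cap is tipped over by more than 0.5 rad (angle between cap's own z axis and vertical above 0.5 rad).
It fails at once if a bystander is moved more than 15 mm (distance of any of dropper, cassette, timer, petri from where it was at the start of the episode above 0.015 m).
It also fails if it takes over 72 s, if anything falls off the work surface, if the arm or the gripper's body presses on something with over 40 N, if the wrist force passes 120 N, or if a joint passes its speed limit or range.

## Working session

There is one attempt and no reset: what is moved stays moved. The work goes in short steps, Python scripts to look and compute and a tool call to move; the robot and the scene stay as the last step left them, time stands still between calls to the robot, and variables do not carry over. Pictures are saved under pics/ and viewed, at most 10 in all, crops included, and the job is handed in when it is done.

Besides the shell and the picture viewer there is one more tool, called after "Call:" in YAML: its name, and indented under it one key for each argument. carry_out: Moves the arm, as the interface text tells. Its arguments: {"type":"object","properties":{"motion":{"type":"array","items":{"type":"object","properties":{"tx":{"type":"number"},"ty":{"type":"number"},"tz":{"type":"number"},"roll":{"type":"number"}}}},"hand":{"type":"number"},"grip_force":{"type":"number"}},"required":["motion"]}

```bash
mkdir -p pics; ls
python3 - <<'E'
from workcell import *
import cv2, numpy as np
a=camera("scene"); b=camera("top")
cv2.imwrite("pics/s0.png",a); cv2.imwrite("pics/t0.png",b)
for n in("scene","top"):
    print(n,camera_info(n))
s=read_state(); print(s)
E
```

```text
pics
scene {'fx': 459.32515274059347, 'fy': 459.32515274059347, 'cx': 313.8746304060469, 'cy': 202.66351172199023, 'k1': -0.08464282008276355, 'view': array([[ 0.19417966, -0.98086097, -0.01435291, -0.18830791],
       [-0.72642828, -0.13394644, -0.67406253,  0.42996171],
       [ 0.65923911,  0.1413156 , -0.73853483,  0.8178054 ],
       [ 0.        ,  0.        ,  0.        ,  1.        ]])}
top {'fx': 430.73445225435154, 'fy': 430.73445225435154, 'cx': 321.0750735215046, 'cy': 200.97269353099844, 'k1': -0.07835226712728047, 'view': array([[-1.44003859e-01, -9.89577076e-01,  3.14268380e-04,
        -2.05940418e-02],
       [-9.68544241e-01,  1.40878005e-01, -2.05122989e-01,
         5.34117133e-01],
       [ 2.02940735e-01, -2.98428848e-02, -9.78736155e-01,
         1.04196746e+00],
       [ 0.00000000e+00,  0.00000000e+00,  0.00000000e+00,
         1.00000000e+00]])}
{'clock': 0.1, 'q': array([ 6.66944394e+01,  8.64876242e+00,  8.23869458e+01, -1.32398652e-03,
        8.90258120e+01, -7.67799586e+00]), 'qvel': array([ 0.02075507, -0.00873437, -0.11788759, -0.02369557, -0.01038999,
        0.01772139]), 'joint_efforts': array([ 3.33149721e-03, -7.14386058e+01, -5.71788669e+01, -1.94972331e-04,
        7.21194883e-03, -9.27736437e-06]), 'eef_pos': array([0.15485033, 0.55356317, 0.24974985]), 'tool_rot': array([[-9.63033164e-01,  2.69382558e-01, -4.03585563e-04],
       [ 2.69382833e-01,  9.63032657e-01, -9.95263691e-04],
       [ 1.20559399e-04, -1.06719096e-03, -9.99999423e-01]]), 'ft_force': array([-0.55471626, -0.53563958, -0.00173698]), 'ft_torque': array([-0.02015271,  0.01679234,  0.00043585]), 'finger_force': 0.0, 'opening': 0.08532791771256915}
```

View pics/s0.png

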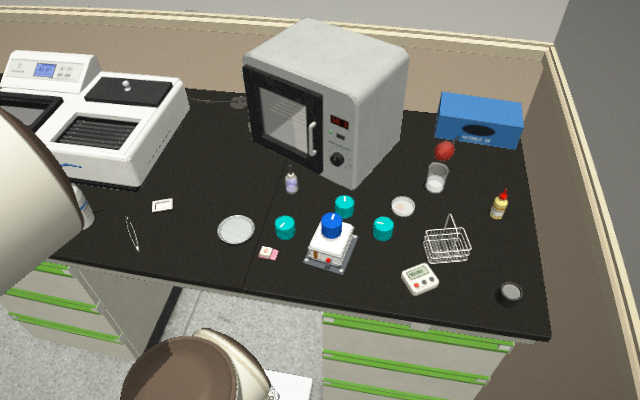

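View pics/t0.png

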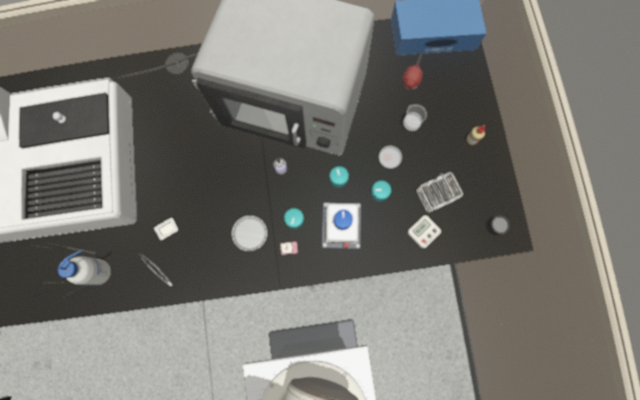

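The scene view shows the reservoir's blue cap at about (332,225) and the dish at (236,230). In the top view they are at (343,219) and (250,233). Three turquoise decoys, the cassette (268,253), timer (420,279), petri (403,206) and dropper (291,182) stand around them. Next I'll measure the positions.

```bash
cat > h.py <<'E'
import cv2, numpy as np
from workcell import *
def cast(n,px,z):
    i=camera_info(n); K=np.array([[i['fx'],0,i['cx']],[0,i['fy'],i['cy']],[0,0,1]])
    p=cv2.undistortPoints(np.array([[px]],float),K,np.array([i['k1'],0,0,0,0]))[0,0]
    R=i['view'][:3,:3]; c=-R.T@i['view'][:3,3]; d=R.T@np.array([p[0],p[1],1])
    return (c+d*(z-c[2])/d[2])[:2]
def blob(im,near,lo,hi,close=5,rad=45):
    hsv=cv2.cvtColor(im,cv2.COLOR_BGR2HSV); m=cv2.inRange(hsv,np.array(lo),np.array(hi))
    w=np.zeros_like(m); cv2.circle(w,near,rad,255,-1); m&=w
    m=cv2.morphologyEx(m,cv2.MORPH_CLOSE,np.ones((close,close),np.uint8))
    c=max(cv2.findContours(m,cv2.RETR_EXTERNAL,cv2.CHAIN_APPROX_NONE)[0],key=cv2.contourArea)
    c=cv2.convexHull(c)
    M=cv2.moments(c); return (M['m10']/M['m00'],M['m01']/M['m00']),M['m00'],cv2.boundingRect(c),c
E
python3 - <<'E'
from h import *
S=cv2.imread('pics/s0.png');T=cv2.imread('pics/t0.png')
B=([106,120,60],[125,255,255]);G=([0,0,70],[180,70,255])
for nm,ps,pt,(lo,hi),z,r in[("cap",(332,225),(343,219),B,.0915,25),("dish",(236,230),(250,233),G,.006,30)]:
    for n,im,p in(("scene",S,ps),("top",T,pt)):
        c,a,bb,k=blob(im,p,lo,hi,5,r); print(nm,n,c,a,bb,cast(n,c,z))
        x,y,w,h=bb; print('  width m',np.linalg.norm(cast(n,(x,c[1]),z)-cast(n,(x+w-1,c[1]),z)))
for nm,p,z in[("dropper",(280,166),.04),("cassette",(289,248),.013),("petri",(390,157),.015),("t1",(293,218),.039),("t2",(339,176),.039),("t3",(381,190),.039),("timer",(425,232),.018),("reservoir",(342,226),.03)]:
    print(nm,cast("top",p,z))
E
```

```text
cap scene (331.22172619047615, 224.77083333333331) 448.0 (321, 212, 22, 27) [ 0.46434932 -0.14131131]
  width m 0.04738501258872755
cap top (342.502784407319, 219.36992840095465) 209.5 (335, 211, 16, 18) [ 0.46516454 -0.14132702]
  width m 0.03662925797793418
dish scene (235.4723049434187, 228.8667857851896) 839.5 (217, 215, 38, 29) [0.47755847 0.1018562 ]
  width m 0.09305284192537455
dish top (251.18375069560375, 237.54757929883138) 1497.5 (230, 214, 43, 49) [0.46516543 0.09688274]
  width m 0.11071405997413619
dropper [ 0.63740436 -0.00430491]
cassette [0.423083   0.00164947]
petri [ 0.62752979 -0.30082002]
t1 [ 0.49517193 -0.02004865]
t2 [ 0.58836078 -0.15386325]
t3 [ 0.53541223 -0.2564336 ]
timer [ 0.41240927 -0.35493533]
reservoir [ 0.4578602 -0.1419336]
```

Call:
carry_out:
  motion:
    - {"tx": -16.2, "ty": -19.5}
    - {"tx": -16.2, "ty": -19.5}
    - {"tx": -16.2, "ty": -19.5}
    - {"tx": -16.2, "ty": -19.5}
    - {"tx": -16.2, "ty": -19.5}
    - {"tx": -16.2, "ty": -19.5}
    - {"tx": -16.2, "ty": -19.5}
    - {"tx": -16.2, "ty": -19.5}
    - {"tx": -16.2, "ty": -19.5}
    - {"tx": -16.2, "ty": -19.5}
    - {"tx": -16.2, "ty": -19.5}
    - {"tx": -16.2, "ty": -19.5}
    - {"tx": -16.2, "ty": -19.5}
    - {"tx": -16.2, "ty": -19.5}
    - {"tx": -16.2, "ty": -19.5}
    - {"tx": -16.2, "ty": -19.5}
    - {"tx": -16.2, "ty": -19.5}
    - {"tx": -16.2, "ty": -19.5}
    - {"tx": -16.2, "ty": -19.5}
    - {"tx": -16.2, "ty": -19.5}
  hand: -1
  grip_force: 40

```text
validation failed for argument at $.mo...
```

Call:
carry_out:
  motion:
    - {"tx": -16.2, "ty": -19.5}
    - {"tx": -16.2, "ty": -19.5}
    - {"tx": -16.2, "ty": -19.5}
    - {"tx": -16.2, "ty": -19.5}
    - {"tx": -16.2, "ty": -19.5}
    - {"tx": -16.2, "ty": -19.5}
    - {"tx": -16.2, "ty": -19.5}
    - {"tx": -16.2, "ty": -19.5}
    - {"tx": -16.2, "ty": -19.5}
    - {"tx": -16.2, "ty": -19.5}
    - {"roll": 7}
    - {"roll": 7}
    - {"roll": 7}
    - {"roll": 7}
    - {"roll": 7}
    - {"roll": 7}
    - {"roll": 7}
    - {"roll": 7}
    - {"roll": 7}
    - {"roll": 7}

```text
validation failed for argument at $.mo...
```

Call:
carry_out:
  motion:
    - {"roll": 7}
    - {"roll": 7}
    - {"roll": 7}
    - {"roll": 7}
    - {"roll": 7}
    - {"roll": 7}
    - {"roll": 7}
    - {"roll": 7}
    - {"roll": 7}
    - {"roll": 7}
    - {"roll": 7}
    - {"roll": 7}
    - {"roll": 7}
    - {"roll": 7}
    - {"roll": 7}
    - {"roll": 7}
    - {"roll": 7}
    - {"roll": 7}
    - {"roll": 7}
    - {"roll": 7}

```text
validation failed for argument at $.mo...
```

Run:
```python
from h import *
s=read_state(); print(s['clock'],s['q'],s['eef_pos'],s['tool_rot'].round(4).tolist(),s['ft_force'])
S=camera("scene"); T=camera("top")
cv2.imwrite('pics/s1.png',S);cv2.imwrite('pics/t1.png',T)
a=cv2.resize(S[160:290,200:400],None,fx=4,fy=4); 
b=cv2.resize(T[180:280,200:400],None,fx=4,fy=4)
cv2.imwrite('pics/c1.png',a); cv2.imwrite('pics/d1.png',b[:, :])
G=([0,0,110],[180,70,255])
for n,im,p in(("scene",S,(236,229)),("top",T,(250,233))):
    for v in(90,120,150):
        c,ar,bb,k=blob(im,p,[0,0,v],[180,70,255],9,28); print(n,v,c,ar,bb,cast(n,c,.008))
```

```text
0.1 [ 6.66944394e+01  8.64876242e+00  8.23869458e+01 -1.32398652e-03
  8.90258120e+01 -7.67799586e+00] [0.15485033 0.55356317 0.24974985] [[-0.963, 0.2694, -0.0004], [0.2694, 0.963, -0.001], [0.0001, -0.0011, -1.0]] [-0.55471626 -0.53563958 -0.00173698]
scene 90 (235.5077141697117, 228.96447421843277) 821.0 (217, 215, 38, 29) [0.47576548 0.10089439]
scene 120 (235.5288205128205, 229.0) 812.5 (217, 215, 38, 29) [0.47566604 0.10080746]
scene 150 (235.6291348600509, 228.94741306191688) 786.0 (218, 215, 36, 29) [0.47587425 0.10061182]
top 90 (248.97570271557885, 232.87390821025883) 1049.5 (231, 215, 37, 37) [0.47796208 0.10096518]
top 120 (249.00392156862742, 232.89855072463766) 977.5 (231, 216, 37, 35) [0.47788673 0.1008988 ]
top 150 (249.00745712155108, 232.68456375838926) 894.0 (232, 216, 35, 34) [0.47844802 0.10082626]
```

The dish is at (0.477, 0.101), and both views agree. The moves were refused, so I'll try rows with all four fields.

Call:
carry_out:
  motion:
    - {"tx": -16.2, "ty": -19.5, "tz": 0, "roll": 0}
    - {"tx": -16.2, "ty": -19.5, "tz": 0, "roll": 0}
  hand: -1
  grip_force: 40

```text
clock: 0.37
eef_pos: [0.1754, 0.5072, 0.2496]
tool_rot: [[-0.963, 0.268, -0.001], [0.268, 0.963, -0.001], [0.0, -0.001, -1.0]]
ft_force: [0.4, -0.5, 0.8]
opening: 0.0858
finger_force: 0.0
```

Call:
carry_out:
  motion:
    - {"tx": -16.2, "ty": -19.5, "tz": 0, "roll": 0}
    - {"tx": -16.2, "ty": -19.5, "tz": 0, "roll": 0}
    - {"tx": -16.2, "ty": -19.5, "tz": 0, "roll": 0}
    - {"tx": -16.2, "ty": -19.5, "tz": 0, "roll": 0}
    - {"tx": -16.2, "ty": -19.5, "tz": 0, "roll": 0}
    - {"tx": -16.2, "ty": -19.5, "tz": 0, "roll": 0}
    - {"tx": -16.2, "ty": -19.5, "tz": 0, "roll": 0}
    - {"tx": -16.2, "ty": -19.5, "tz": 0, "roll": 0}
    - {"tx": -16.2, "ty": -19.5, "tz": 0, "roll": 0}
    - {"tx": -16.2, "ty": -19.5, "tz": 0, "roll": 0}
    - {"tx": -16.2, "ty": -19.5, "tz": 0, "roll": 0}
    - {"tx": -16.2, "ty": -19.5, "tz": 0, "roll": 0}
    - {"tx": -16.2, "ty": -19.5, "tz": 0, "roll": 0}
    - {"tx": -16.2, "ty": -19.5, "tz": 0, "roll": 0}

```text
clock: 1.53
eef_pos: [0.3206, 0.1822, 0.2503]
tool_rot: [[-0.963, 0.269, 0.0], [0.269, 0.963, 0.0], [-0.0, 0.0, -1.0]]
ft_force: [0.2, 0.6, -0.2]
opening: 0.085
finger_force: 0.0
```

Call:
carry_out:
  motion:
    - {"tx": -16.2, "ty": -19.5, "tz": 0, "roll": 0}
    - {"tx": -16.2, "ty": -19.5, "tz": 0, "roll": 0}
    - {"tx": -16.2, "ty": -19.5, "tz": 0, "roll": 0}
    - {"tx": -16.2, "ty": -19.5, "tz": 0, "roll": 0}
    - {"tx": -16.2, "ty": -19.5, "tz": 0, "roll": 0}
    - {"tx": -16.2, "ty": -19.5, "tz": 0, "roll": 0}
    - {"tx": -16.2, "ty": -19.5, "tz": 0, "roll": 0}
    - {"tx": -16.2, "ty": -19.5, "tz": 0, "roll": 0}
    - {"tx": -16.2, "ty": -19.5, "tz": 0, "roll": 0}
    - {"tx": -16.2, "ty": -19.5, "tz": 0, "roll": 0}
    - {"tx": -16.2, "ty": -19.5, "tz": 0, "roll": 0}
    - {"tx": -16.2, "ty": -19.5, "tz": 0, "roll": 0}
    - {"tx": -16.2, "ty": -19.5, "tz": 0, "roll": 0}
    - {"tx": -16.2, "ty": -19.5, "tz": 0, "roll": 0}

```text
clock: 2.7
eef_pos: [0.4656, -0.1419, 0.2502]
tool_rot: [[-0.963, 0.27, -0.0], [0.27, 0.963, -0.0], [0.0, -0.0, -1.0]]
ft_force: [0.5, 0.6, 0.9]
opening: 0.0853
finger_force: 0.0
```

Call:
carry_out:
  motion:
    - {"tx": 0, "ty": 0, "tz": 0, "roll": 7}
    - {"tx": 0, "ty": 0, "tz": 0, "roll": 7}
    - {"tx": 0, "ty": 0, "tz": 0, "roll": 7}
    - {"tx": 0, "ty": 0, "tz": 0, "roll": 7}
    - {"tx": 0, "ty": 0, "tz": 0, "roll": 7}
    - {"tx": 0, "ty": 0, "tz": 0, "roll": 7}
    - {"tx": 0, "ty": 0, "tz": 0, "roll": 7}
    - {"tx": 0, "ty": 0, "tz": 0, "roll": 7}
    - {"tx": 0, "ty": 0, "tz": 0, "roll": 7}
    - {"tx": 0, "ty": 0, "tz": 0, "roll": 7}
    - {"tx": 0, "ty": 0, "tz": 0, "roll": 7}
    - {"tx": 0, "ty": 0, "tz": 0, "roll": 7}
    - {"tx": 0, "ty": 0, "tz": 0, "roll": 7}
    - {"tx": 0, "ty": 0, "tz": 0, "roll": 7}
    - {"tx": 0, "ty": 0, "tz": 0, "roll": 7}
    - {"tx": 0, "ty": 0, "tz": 0, "roll": 7}
    - {"tx": 0, "ty": 0, "tz": 0, "roll": 7}

```text
clock: 4.12
eef_pos: [0.4653, -0.1406, 0.2502]
tool_rot: [[0.707, 0.707, -0.0], [0.707, -0.707, -0.0], [-0.0, -0.0, -1.0]]
ft_force: [-0.6, -0.7, 1.2]
opening: 0.0852
finger_force: 0.0
```

Call:
carry_out:
  motion:
    - {"tx": 0, "ty": 0, "tz": 0, "roll": 7}
    - {"tx": 0, "ty": 0, "tz": 0, "roll": 7}
    - {"tx": 0, "ty": 0, "tz": 0, "roll": 7}
    - {"tx": 0, "ty": 0, "tz": 0, "roll": 7}
    - {"tx": 0, "ty": 0, "tz": 0, "roll": 7}
    - {"tx": 0, "ty": 0, "tz": 0, "roll": 7}
    - {"tx": 0, "ty": 0, "tz": 0, "roll": 7}
    - {"tx": 0, "ty": 0, "tz": 0, "roll": 7}
    - {"tx": 0, "ty": 0, "tz": 0, "roll": 7}
    - {"tx": 0, "ty": 0, "tz": 0, "roll": 7}
    - {"tx": 0, "ty": 0, "tz": 0, "roll": 7}
    - {"tx": 0, "ty": 0, "tz": 0, "roll": 7}
    - {"tx": 0, "ty": 0, "tz": 0, "roll": 7}
    - {"tx": 0, "ty": 0, "tz": 0, "roll": 7}
    - {"tx": 0, "ty": 0, "tz": 0, "roll": 7}
    - {"tx": 0, "ty": 0, "tz": 0, "roll": 7}
    - {"tx": 0, "ty": 0, "tz": 0, "roll": 0}

```text
clock: 5.53
eef_pos: [0.4653, -0.1406, 0.2502]
tool_rot: [[0.391, -0.921, -0.0], [-0.921, -0.391, -0.0], [-0.0, 0.0, -1.0]]
ft_force: [-0.1, 1.0, -0.6]
opening: 0.0852
finger_force: 0.0
```

Run:
```python
from h import *
s=read_state(); print(s['clock'],s['q'],s['eef_pos'],s['tool_rot'].round(4).tolist(),s['ft_force'],s['ft_torque'])
```

```text
5.5333 [-2.58980789e+01 -2.08294040e+00  9.36513005e+01 -6.24812916e-03
  8.84416240e+01  1.31113898e+02] [ 0.46528235 -0.14057258  0.25023974] [[0.3905, -0.9206, -0.0002], [-0.9206, -0.3905, -0.0], [-0.0001, 0.0002, -1.0]] [-0.08503801  1.00328186 -0.63744521] [ 0.02948876 -0.0256433  -0.01048629]
```

Call:
carry_out:
  motion:
    - {"tx": 0, "ty": 0, "tz": 20, "roll": 0}
    - {"tx": 0, "ty": 0, "tz": 20, "roll": 0}
    - {"tx": 0, "ty": 0, "tz": 20, "roll": 0}
    - {"tx": 0, "ty": 0, "tz": 20, "roll": 0}
    - {"tx": 0, "ty": 0, "tz": 20, "roll": 0}
    - {"tx": 0, "ty": 0, "tz": 20, "roll": 0}
    - {"tx": 0, "ty": 0, "tz": 20, "roll": 0}
    - {"tx": 0, "ty": 0, "tz": 8, "roll": 0}
    - {"tx": 0, "ty": 0, "tz": 8, "roll": 0}
    - {"tx": 0, "ty": 0, "tz": 0, "roll": 0}

```text
clock: 6.37
eef_pos: [0.465, -0.1405, 0.0935]
tool_rot: [[0.398, -0.917, -0.001], [-0.917, -0.398, 0.001], [-0.001, 0.001, -1.0]]
ft_force: [-0.6, 0.4, -0.7]
opening: 0.0851
finger_force: 0.0
```

Call:
carry_out:
  motion:
    - {"tx": 0, "ty": 0, "tz": 0, "roll": 0}
    - {"tx": 0, "ty": 0, "tz": 0, "roll": 0}
    - {"tx": 0, "ty": 0, "tz": 0, "roll": 0}
    - {"tx": 0, "ty": 0, "tz": 0, "roll": 0}
  hand: -0.25
  grip_force: 20

```text
clock: 6.7
eef_pos: [0.4656, -0.1408, 0.095]
tool_rot: [[0.397, -0.918, 0.001], [-0.918, -0.397, -0.001], [0.001, -0.001, -1.0]]
ft_force: [0.7, -0.8, -0.2]
opening: 0.0534
finger_force: 0.0
```

Run:
```python
from h import *
s=read_state(); print(s['clock'],s['opening'],s['eef_pos'],s['ft_force'])
a=cv2.resize(camera("scene")[150:280,250:420],None,fx=4,fy=4,interpolation=2); b=cv2.resize(camera("top")[155:285,290:400],None,fx=4,fy=4,interpolation=2)
cv2.imwrite('pics/c2.png',a)
```

```text
6.7 0.0534031745241405 [ 0.46564912 -0.14075796  0.09502273] [ 0.68795651 -0.7838867  -0.18380121]
```

View pics/c2.png

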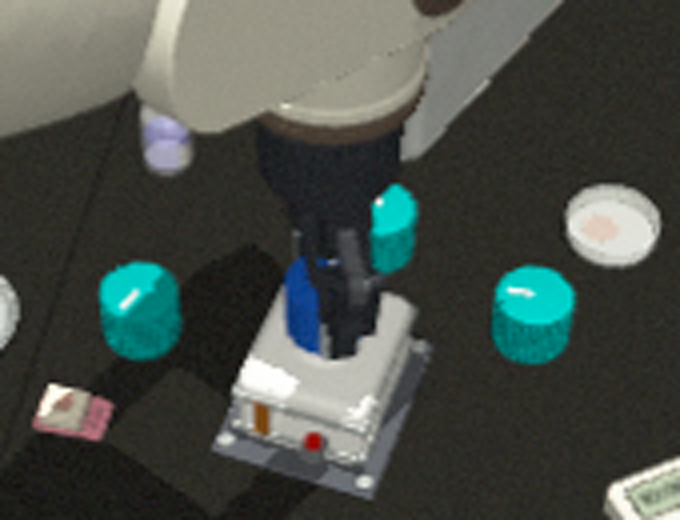

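The crop shows the fingers astride the blue cap (around (320,310) in the crop), with nothing else touched. I'll close gently.

Call:
carry_out:
  motion:
    - {"tx": 0, "ty": 0, "tz": 0, "roll": 0}
    - {"tx": 0, "ty": 0, "tz": 0, "roll": 0}
    - {"tx": 0, "ty": 0, "tz": 0, "roll": 0}
    - {"tx": 0, "ty": 0, "tz": 0, "roll": 0}
  hand: 1
  grip_force: 20

```text
clock: 7.13
eef_pos: [0.4652, -0.1408, 0.0945]
tool_rot: [[0.397, -0.918, -0.0], [-0.918, -0.397, -0.0], [0.0, 0.0, -1.0]]
ft_force: [-5.0, -1.8, 5.5]
opening: 0.046
finger_force: 21.8
```

Run:
```python
from h import *
s=read_state(); print(s['clock'],s['opening'],s['eef_pos'],s['ft_force'],s['ft_force']@s['tool_rot'],s['ft_torque'],s['finger_force'])
```

```text
7.1333 0.045963343884393444 [ 0.46522882 -0.14075795  0.09448504] [-5.00498374 -1.78073096  5.53891371] [-0.34917103  5.30279222 -5.53704834] [-0.41278352  0.83979526 -0.00160541] 21.79490574169904
```

Call:
carry_out:
  motion:
    - {"tx": 0, "ty": 0.4, "tz": -0.3, "roll": 0}
    - {"tx": 0, "ty": 0, "tz": 0, "roll": 0}
    - {"tx": 0, "ty": 0, "tz": 0, "roll": 0}
  grip_force: 40

```text
clock: 7.38
eef_pos: [0.4651, -0.1408, 0.0947]
tool_rot: [[0.397, -0.918, 0.0], [-0.918, -0.397, -0.0], [0.0, -0.0, -1.0]]
ft_force: [-0.5, -1.0, 3.2]
opening: 0.0458
finger_force: 41.1
```

Call:
carry_out:
  motion:
    - {"tx": 0, "ty": 0, "tz": -0.1, "roll": -3}
    - {"tx": 0, "ty": 0, "tz": 0, "roll": -3}
    - {"tx": 0, "ty": 0, "tz": 0, "roll": 0}

```text
clock: 7.63
eef_pos: [0.4651, -0.1407, 0.0947]
tool_rot: [[0.493, -0.87, 0.0], [-0.87, -0.493, 0.0], [0.0, -0.0, -1.0]]
ft_force: [-0.9, -0.5, 3.4]
opening: 0.0457
finger_force: 41.2
```

```bash
cat > st.py <<'E'
from h import *
s=read_state(); np.set_printoptions(precision=2,suppress=True)
y=np.degrees(np.arctan2(s['tool_rot'][1,0],s['tool_rot'][0,0]))
print('t',s['clock'],'open',round(s['opening']*1e3,2),'pos',s['eef_pos']*1e3,'yaw',round(y,1),'q6',s['q'][5].round(1),'Ftool',s['ft_force']@s['tool_rot'],'F',s['ft_force'],'Tq',s['ft_torque'],'ff',round(s['finger_force'],1))
E
python3 st.py
```

```text
t 7.6333 open 45.71 pos [ 465.07 -140.71   94.75] yaw -60.5 q6 124.5 Ftool [-0.03  0.98 -3.39] F [-0.87 -0.46  3.39] Tq [-0.07  0.17 -0.04] ff 41.2
```

Call:
carry_out:
  motion:
    - {"tx": 0, "ty": 0, "tz": -0.1, "roll": -3.5}
    - {"tx": 0, "ty": 0, "tz": -0.1, "roll": -3.5}
    - {"tx": 0, "ty": 0, "tz": -0.1, "roll": -3.5}
    - {"tx": 0, "ty": 0, "tz": -0.1, "roll": -3.5}
    - {"tx": 0, "ty": 0, "tz": 0, "roll": 0}

```text
clock: 8.05
eef_pos: [0.465, -0.1407, 0.0951]
tool_rot: [[0.688, -0.726, -0.0], [-0.726, -0.688, 0.0], [-0.0, -0.0, -1.0]]
ft_force: [-1.2, 0.6, 2.1]
opening: 0.0452
finger_force: 41.0
```

Call:
carry_out:
  motion:
    - {"tx": 0, "ty": 0, "tz": -0.1, "roll": -3.5}
    - {"tx": 0, "ty": 0, "tz": 0, "roll": -3.5}
    - {"tx": 0, "ty": 0, "tz": -0.1, "roll": -3.5}
    - {"tx": 0, "ty": 0, "tz": 0, "roll": -3.5}
    - {"tx": 0, "ty": 0, "tz": 0, "roll": 0}

```text
clock: 8.47
eef_pos: [0.4651, -0.1407, 0.0954]
tool_rot: [[0.842, -0.539, 0.0], [-0.539, -0.842, -0.0], [0.0, -0.0, -1.0]]
ft_force: [0.4, -0.1, 3.5]
opening: 0.0454
finger_force: 41.1
```

Call:
carry_out:
  motion:
    - {"tx": 0, "ty": 0, "tz": -0.1, "roll": -3.5}
    - {"tx": 0, "ty": 0, "tz": -0.1, "roll": -3.5}
    - {"tx": 0, "ty": 0, "tz": -0.1, "roll": -3.5}
    - {"tx": 0, "ty": 0, "tz": -0.1, "roll": -3.5}
    - {"tx": 0, "ty": 0, "tz": 0, "roll": 0}

```text
clock: 8.88
eef_pos: [0.4651, -0.1408, 0.0958]
tool_rot: [[0.947, -0.321, 0.0], [-0.321, -0.947, -0.0], [0.0, 0.0, -1.0]]
ft_force: [0.1, 0.2, 2.4]
opening: 0.0458
finger_force: 41.2
```

Call:
carry_out:
  motion:
    - {"tx": 0, "ty": 0, "tz": -0.1, "roll": -3.5}
    - {"tx": 0, "ty": 0, "tz": -0.1, "roll": -3.5}
    - {"tx": 0, "ty": 0, "tz": -0.1, "roll": -3.5}
    - {"tx": 0, "ty": 0, "tz": -0.1, "roll": -3.5}
    - {"tx": 0, "ty": 0, "tz": 0, "roll": 0}

```text
clock: 9.3
eef_pos: [0.4651, -0.1408, 0.0962]
tool_rot: [[0.997, -0.083, 0.0], [-0.083, -0.997, -0.0], [0.0, 0.0, -1.0]]
ft_force: [0.5, 0.6, 3.2]
opening: 0.0457
finger_force: 41.2
```

Call:
carry_out:
  motion:
    - {"tx": 0, "ty": 0, "tz": -0.2, "roll": -3.5}
    - {"tx": 0, "ty": 0, "tz": -0.2, "roll": -3.5}
    - {"tx": 0, "ty": 0, "tz": -0.2, "roll": -3.5}
    - {"tx": 0, "ty": 0, "tz": -0.2, "roll": -3.5}
    - {"tx": 0, "ty": 0, "tz": 0, "roll": 0}

```text
clock: 9.72
eef_pos: [0.465, -0.1408, 0.0971]
tool_rot: [[0.987, 0.161, 0.0], [0.161, -0.987, -0.0], [0.0, 0.0, -1.0]]
ft_force: [-1.4, -0.1, 7.0]
opening: 0.0452
finger_force: 41.4
```

Call:
carry_out:
  motion:
    - {"tx": 0, "ty": 0, "tz": -0.5, "roll": -3.5}
    - {"tx": 0, "ty": 0, "tz": -0.5, "roll": -3.5}
    - {"tx": 0, "ty": 0, "tz": -0.5, "roll": -3.5}
    - {"tx": 0, "ty": 0, "tz": -0.4, "roll": -3.5}
    - {"tx": 0, "ty": 0, "tz": 0, "roll": 0}

```text
clock: 10.13
eef_pos: [0.4651, -0.1408, 0.0989]
tool_rot: [[0.919, 0.395, 0.0], [0.395, -0.919, -0.0], [0.0, 0.0, -1.0]]
ft_force: [0.1, 0.1, 2.2]
opening: 0.0455
finger_force: 41.2
```

Call:
carry_out:
  motion:
    - {"tx": 0, "ty": 0, "tz": -0.4, "roll": -3.5}
    - {"tx": 0, "ty": 0, "tz": -0.4, "roll": -3.5}
    - {"tx": 0, "ty": 0, "tz": -0.3, "roll": -3.5}
    - {"tx": 0, "ty": 0, "tz": -0.3, "roll": -3.5}
    - {"tx": 0, "ty": 0, "tz": 0, "roll": 0}

```text
clock: 10.55
eef_pos: [0.465, -0.1408, 0.1002]
tool_rot: [[0.796, 0.605, 0.0], [0.605, -0.796, -0.0], [-0.0, 0.0, -1.0]]
ft_force: [0.3, -0.5, 3.4]
opening: 0.0457
finger_force: 41.1
```

Call:
carry_out:
  motion:
    - {"tx": 0, "ty": 0, "tz": -0.4, "roll": -3.5}
    - {"tx": 0, "ty": 0, "tz": -0.4, "roll": -3.5}
    - {"tx": 0, "ty": 0, "tz": -0.4, "roll": -3.5}
    - {"tx": 0, "ty": 0, "tz": -0.3, "roll": -3.5}
    - {"tx": 0, "ty": 0, "tz": -0.2, "roll": -3.5}
    - {"tx": 0, "ty": 0, "tz": -0.2, "roll": -3.5}
    - {"tx": 0, "ty": 0, "tz": -0.2, "roll": -3.5}
    - {"tx": 0, "ty": 0, "tz": -0.2, "roll": -3.5}
    - {"tx": 0, "ty": 0, "tz": 0, "roll": 0}

```text
clock: 11.3
eef_pos: [0.465, -0.1408, 0.1025]
tool_rot: [[0.419, 0.908, 0.0], [0.908, -0.419, -0.0], [-0.0, 0.0, -1.0]]
ft_force: [0.3, 0.5, 3.0]
opening: 0.0459
finger_force: 41.1
```

Call:
carry_out:
  motion:
    - {"tx": 0, "ty": 0, "tz": -0.2, "roll": -3.5}
    - {"tx": 0, "ty": 0, "tz": -0.2, "roll": -3.5}
    - {"tx": 0, "ty": 0, "tz": -0.1, "roll": -3.5}
    - {"tx": 0, "ty": 0, "tz": -0.1, "roll": -3.5}
    - {"tx": 0, "ty": 0, "tz": -0.1, "roll": -3.5}
    - {"tx": 0, "ty": 0, "tz": -0.1, "roll": -3.5}
    - {"tx": 0, "ty": 0, "tz": -0.1, "roll": -3.5}
    - {"tx": 0, "ty": 0, "tz": 0, "roll": -3.5}
    - {"tx": 0, "ty": 0, "tz": 0, "roll": 0}

```text
clock: 12.05
eef_pos: [0.4649, -0.1407, 0.1034]
tool_rot: [[-0.056, 0.998, -0.0], [0.998, 0.056, 0.0], [0.0, -0.0, -1.0]]
ft_force: [-0.0, 0.3, 3.2]
opening: 0.0455
finger_force: 41.1
```

Call:
carry_out:
  motion:
    - {"tx": 0, "ty": 0, "tz": -0.1, "roll": -3.5}
    - {"tx": 0, "ty": 0, "tz": -0.1, "roll": -3.5}
    - {"tx": 0, "ty": 0, "tz": 0, "roll": -3.5}
    - {"tx": 0, "ty": 0, "tz": 0, "roll": -3.5}
    - {"tx": 0, "ty": 0, "tz": 0, "roll": -3.5}
    - {"tx": 0, "ty": 0, "tz": 0, "roll": -3.5}
    - {"tx": 0, "ty": 0, "tz": 0, "roll": -3.5}
    - {"tx": 0, "ty": 0, "tz": 0, "roll": -3.5}
    - {"tx": 0, "ty": 0, "tz": -0.1, "roll": -3.5}
    - {"tx": 0, "ty": 0, "tz": -0.1, "roll": -3.5}
    - {"tx": 0, "ty": 0, "tz": 0, "roll": 0}

```text
clock: 12.97
eef_pos: [0.4648, -0.1407, 0.1037]
tool_rot: [[-0.618, 0.786, -0.001], [0.786, 0.618, 0.0], [0.0, -0.0, -1.0]]
ft_force: [-2.2, -0.5, 2.0]
opening: 0.0454
finger_force: 41.1
```

Call:
carry_out:
  motion:
    - {"tx": 0, "ty": 0, "tz": 0, "roll": -3.5}
    - {"tx": 0, "ty": 0, "tz": -0.1, "roll": -3.5}
    - {"tx": 0, "ty": 0, "tz": -0.1, "roll": -3.5}
    - {"tx": 0, "ty": 0, "tz": -0.1, "roll": -3.5}
    - {"tx": 0, "ty": 0, "tz": -0.1, "roll": -3.5}
    - {"tx": 0, "ty": 0, "tz": -0.1, "roll": -3.5}
    - {"tx": 0, "ty": 0, "tz": -0.1, "roll": -3.5}
    - {"tx": 0, "ty": 0, "tz": -0.2, "roll": -3.5}
    - {"tx": 0, "ty": 0, "tz": -0.2, "roll": -3.5}
    - {"tx": 0, "ty": 0, "tz": -0.2, "roll": -3.5}
    - {"tx": 0, "ty": 0, "tz": 0, "roll": 0}

```text
clock: 13.88
eef_pos: [0.4647, -0.1407, 0.1049]
tool_rot: [[-0.957, 0.289, -0.001], [0.289, 0.957, 0.0], [0.001, -0.0, -1.0]]
ft_force: [-3.0, 0.5, 2.6]
opening: 0.0452
finger_force: 41.1
```

Call:
carry_out:
  motion:
    - {"tx": 0, "ty": 0, "tz": -0.2, "roll": -3.5}
    - {"tx": 0, "ty": 0, "tz": -0.2, "roll": -3.5}
    - {"tx": 0, "ty": 0, "tz": -0.3, "roll": -3.5}
    - {"tx": 0, "ty": 0, "tz": -0.3, "roll": -3.5}
    - {"tx": 0, "ty": 0, "tz": -0.3, "roll": -3.5}
    - {"tx": 0, "ty": 0, "tz": -0.3, "roll": -3.5}
    - {"tx": 0, "ty": 0, "tz": -0.3, "roll": -3.5}
    - {"tx": 0, "ty": 0, "tz": -0.3, "roll": -3.5}
    - {"tx": 0, "ty": 0, "tz": 0, "roll": 0}

```text
clock: 14.63
eef_pos: [0.4647, -0.1407, 0.107]
tool_rot: [[-0.981, -0.194, -0.001], [-0.194, 0.981, 0.0], [0.001, 0.0, -1.0]]
ft_force: [-3.6, 0.1, 2.6]
opening: 0.0457
finger_force: 41.0
```

```bash
python3 st.py
```

```text
t 14.6333 open 45.66 pos [ 464.7  -140.71  107.04] yaw -168.8 q6 -127.1 Ftool [ 3.48  0.77 -2.57] F [-3.56  0.08  2.57] Tq [-0.05  0.51  0.  ] ff 41.0
```

Call:
carry_out:
  motion:
    - {"tx": 0, "ty": 0, "tz": -0.3, "roll": -3.5}
    - {"tx": 0, "ty": 0, "tz": -0.4, "roll": -3.5}
    - {"tx": 0, "ty": 0, "tz": -0.3, "roll": -3.5}
    - {"tx": 0, "ty": 0, "tz": -0.4, "roll": -3.5}
    - {"tx": 0, "ty": 0, "tz": -0.3, "roll": -3.5}
    - {"tx": 0, "ty": 0, "tz": -0.4, "roll": -3.5}
    - {"tx": 0, "ty": 0, "tz": 0, "roll": 0}

```text
clock: 15.22
eef_pos: [0.4647, -0.1407, 0.1092]
tool_rot: [[-0.846, -0.533, -0.001], [-0.533, 0.846, -0.0], [0.001, 0.0, -1.0]]
ft_force: [-3.3, -0.7, 0.5]
opening: 0.0455
finger_force: 41.0
```

Call:
carry_out:
  motion:
    - {"tx": 0, "ty": 0, "tz": 0, "roll": 0}
    - {"tx": 0, "ty": 0, "tz": 0, "roll": 0}
    - {"tx": 0, "ty": 0, "tz": 0, "roll": 0}
    - {"tx": 0, "ty": 0, "tz": 0, "roll": 0}
  hand: -0.3
  grip_force: 20

```text
clock: 15.55
eef_pos: [0.4651, -0.1408, 0.1093]
tool_rot: [[-0.846, -0.534, 0.0], [-0.534, 0.846, -0.0], [-0.0, -0.0, -1.0]]
ft_force: [0.2, -0.1, -0.7]
opening: 0.0557
finger_force: 0.0
```

```bash
python3 st.py
```

```text
t 15.55 open 55.74 pos [ 465.08 -140.83  109.33] yaw -147.8 q6 -148.2 Ftool [-0.15 -0.21  0.67] F [ 0.24 -0.1  -0.67] Tq [ 0.01 -0.04 -0.04] ff 0.0
```

Call:
carry_out:
  motion:
    - {"tx": 0, "ty": 0, "tz": 0, "roll": 7}
    - {"tx": 0, "ty": 0, "tz": 0, "roll": 7}
    - {"tx": 0, "ty": 0, "tz": 0, "roll": 7}
    - {"tx": 0, "ty": 0, "tz": 0, "roll": 7}
    - {"tx": 0, "ty": 0, "tz": 0, "roll": 7}
    - {"tx": 0, "ty": 0, "tz": 0, "roll": 7}
    - {"tx": 0, "ty": 0, "tz": 0, "roll": 7}
    - {"tx": 0, "ty": 0, "tz": 0, "roll": 7}
    - {"tx": 0, "ty": 0, "tz": 0, "roll": 7}
    - {"tx": 0, "ty": 0, "tz": 0, "roll": 7}
    - {"tx": 0, "ty": 0, "tz": 0, "roll": 7}
    - {"tx": 0, "ty": 0, "tz": 0, "roll": 7}
    - {"tx": 0, "ty": 0, "tz": 0, "roll": 7}
    - {"tx": 0, "ty": 0, "tz": 0, "roll": 7}
    - {"tx": 0, "ty": 0, "tz": 0, "roll": 7}

```text
clock: 16.8
eef_pos: [0.465, -0.1408, 0.1093]
tool_rot: [[-0.291, 0.957, 0.0], [0.957, 0.291, -0.0], [-0.0, 0.0, -1.0]]
ft_force: [-0.4, -0.8, 0.9]
opening: 0.0556
finger_force: 0.0
```

Call:
carry_out:
  motion:
    - {"tx": 0, "ty": 0, "tz": 0, "roll": 7}
    - {"tx": 0, "ty": 0, "tz": 0, "roll": 7}
    - {"tx": 0, "ty": 0, "tz": 0, "roll": 7}
    - {"tx": 0, "ty": 0, "tz": 0, "roll": 7}
    - {"tx": 0, "ty": 0, "tz": 0, "roll": 7}
    - {"tx": 0, "ty": 0, "tz": 0, "roll": 7}
    - {"tx": 0, "ty": 0, "tz": 0, "roll": 7}
    - {"tx": 0, "ty": 0, "tz": 0, "roll": 7}
    - {"tx": 0, "ty": 0, "tz": 0, "roll": 7}
    - {"tx": 0, "ty": 0, "tz": 0, "roll": 7}
    - {"tx": 0, "ty": 0, "tz": 0, "roll": 7}
    - {"tx": 0, "ty": 0, "tz": 0, "roll": 7}
    - {"tx": 0, "ty": 0, "tz": 0, "roll": 7}
    - {"tx": 0, "ty": 0, "tz": 0, "roll": 7}
    - {"tx": 0, "ty": 0, "tz": 0, "roll": 7}
    - {"tx": 0, "ty": 0, "tz": 0, "roll": 0}

```text
clock: 18.13
eef_pos: [0.465, -0.1408, 0.1093]
tool_rot: [[0.999, 0.033, 0.0], [0.033, -0.999, -0.0], [0.0, 0.0, -1.0]]
ft_force: [-0.1, 0.3, 0.2]
opening: 0.0556
finger_force: 0.0
```

Call:
carry_out:
  motion:
    - {"tx": 0, "ty": 0, "tz": 0, "roll": 0}
    - {"tx": 0, "ty": 0, "tz": 0, "roll": 0}
    - {"tx": 0, "ty": 0, "tz": 0, "roll": 0}
    - {"tx": 0, "ty": 0, "tz": 0, "roll": 0}
    - {"tx": 0, "ty": 0, "tz": 0, "roll": 0}
  hand: 1
  grip_force: 20

```text
clock: 18.55
eef_pos: [0.465, -0.1408, 0.1094]
tool_rot: [[0.999, 0.043, 0.0], [0.043, -0.999, -0.0], [0.0, 0.0, -1.0]]
ft_force: [0.8, -0.6, 1.1]
opening: 0.046
finger_force: 26.7
```

```bash
python3 st.py
```

```text
t 18.55 open 45.99 pos [ 464.98 -140.8   109.36] yaw 2.4 q6 61.6 Ftool [ 0.78  0.62 -1.07] F [ 0.81 -0.59  1.07] Tq [-0.    0.08  0.01] ff 26.7
```

Call:
carry_out:
  motion:
    - {"tx": 0, "ty": 0, "tz": 0, "roll": 0}
    - {"tx": 0, "ty": 0, "tz": 0, "roll": 0}
    - {"tx": 0, "ty": 0, "tz": 0, "roll": 0}
    - {"tx": 0, "ty": 0, "tz": -0.3, "roll": -3.5}
    - {"tx": 0, "ty": 0, "tz": -0.3, "roll": -3.5}
    - {"tx": 0, "ty": 0, "tz": -0.3, "roll": -3.5}
    - {"tx": 0, "ty": 0, "tz": -0.3, "roll": -3.5}
    - {"tx": 0, "ty": 0, "tz": 0, "roll": 0}
  grip_force: 40

```text
clock: 19.22
eef_pos: [0.4651, -0.1408, 0.1106]
tool_rot: [[0.959, 0.285, 0.0], [0.285, -0.959, -0.0], [0.0, 0.0, -1.0]]
ft_force: [0.4, -0.2, 2.5]
opening: 0.0456
finger_force: 43.8
```

Call:
carry_out:
  motion:
    - {"tx": 0, "ty": 0, "tz": -0.3, "roll": -3.5}
    - {"tx": 0, "ty": 0, "tz": -0.3, "roll": -3.5}
    - {"tx": 0, "ty": 0, "tz": -0.3, "roll": -3.5}
    - {"tx": 0, "ty": 0, "tz": -0.2, "roll": -3.5}
    - {"tx": 0, "ty": 0, "tz": -0.2, "roll": -3.5}
    - {"tx": 0, "ty": 0, "tz": -0.2, "roll": -3.5}
    - {"tx": 0, "ty": 0, "tz": -0.1, "roll": -3.5}
    - {"tx": 0, "ty": 0, "tz": -0.1, "roll": -3.5}
    - {"tx": 0, "ty": 0, "tz": 0, "roll": 0}

```text
clock: 19.97
eef_pos: [0.465, -0.1408, 0.1123]
tool_rot: [[0.714, 0.7, 0.0], [0.7, -0.714, -0.0], [0.0, 0.0, -1.0]]
ft_force: [0.5, 0.6, 2.1]
opening: 0.0456
finger_force: 43.8
```

Call:
carry_out:
  motion:
    - {"tx": 0, "ty": 0, "tz": -0.1, "roll": -3.5}
    - {"tx": 0, "ty": 0, "tz": -0.1, "roll": -3.5}
    - {"tx": 0, "ty": 0, "tz": -0.1, "roll": -3.5}
    - {"tx": 0, "ty": 0, "tz": -0.1, "roll": -3.5}
    - {"tx": 0, "ty": 0, "tz": 0, "roll": -3.5}
    - {"tx": 0, "ty": 0, "tz": 0, "roll": -3.5}
    - {"tx": 0, "ty": 0, "tz": 0, "roll": -3.5}
    - {"tx": 0, "ty": 0, "tz": 0, "roll": -3.5}
    - {"tx": 0, "ty": 0, "tz": 0, "roll": -3.5}
    - {"tx": 0, "ty": 0, "tz": 0, "roll": -3.5}
    - {"tx": 0, "ty": 0, "tz": 0, "roll": 0}

```text
clock: 20.88
eef_pos: [0.4649, -0.1407, 0.1126]
tool_rot: [[0.185, 0.983, -0.0], [0.983, -0.185, 0.0], [-0.0, -0.0, -1.0]]
ft_force: [-0.9, 0.5, 2.6]
opening: 0.0451
finger_force: 43.8
```

Call:
carry_out:
  motion:
    - {"tx": 0, "ty": 0, "tz": 0, "roll": -3.5}
    - {"tx": 0, "ty": 0, "tz": 0, "roll": -3.5}
    - {"tx": 0, "ty": 0, "tz": -0.1, "roll": -3.5}
    - {"tx": 0, "ty": 0, "tz": 0, "roll": -3.5}
    - {"tx": 0, "ty": 0, "tz": 0, "roll": -3.5}
    - {"tx": 0, "ty": 0, "tz": 0, "roll": -3.5}
    - {"tx": 0, "ty": 0, "tz": -0.1, "roll": -3.5}
    - {"tx": 0, "ty": 0, "tz": -0.1, "roll": -3.5}
    - {"tx": 0, "ty": 0, "tz": -0.1, "roll": -3.5}
    - {"tx": 0, "ty": 0, "tz": -0.1, "roll": -3.5}
    - {"tx": 0, "ty": 0, "tz": 0, "roll": 0}

```text
clock: 21.8
eef_pos: [0.4649, -0.1407, 0.1131]
tool_rot: [[-0.412, 0.911, -0.0], [0.911, 0.412, 0.0], [0.0, -0.0, -1.0]]
ft_force: [-1.3, 0.1, 1.7]
opening: 0.0456
finger_force: 43.8
```

```bash
python3 st.py
```

```text
t 21.8 open 45.65 pos [ 464.89 -140.71  113.08] yaw 114.3 q6 -50.2 Ftool [ 0.58 -1.12 -1.73] F [-1.26  0.07  1.73] Tq [0.07 0.18 0.02] ff 43.8
```

Call:
carry_out:
  motion:
    - {"tx": 0, "ty": 0, "tz": -0.1, "roll": -3.5}
    - {"tx": 0, "ty": 0, "tz": -0.1, "roll": -3.5}
    - {"tx": 0, "ty": 0, "tz": -0.2, "roll": -3.5}
    - {"tx": 0, "ty": 0, "tz": -0.2, "roll": -3.5}
    - {"tx": 0, "ty": 0, "tz": -0.2, "roll": -3.5}
    - {"tx": 0, "ty": 0, "tz": -0.2, "roll": -3.5}
    - {"tx": 0, "ty": 0, "tz": -0.2, "roll": -3.5}
    - {"tx": 0, "ty": 0, "tz": -0.2, "roll": -3.5}
    - {"tx": 0, "ty": 0, "tz": 0, "roll": 0}

```text
clock: 22.55
eef_pos: [0.4648, -0.1408, 0.1145]
tool_rot: [[-0.791, 0.612, -0.0], [0.612, 0.791, -0.0], [0.0, -0.0, -1.0]]
ft_force: [-1.5, -1.2, 1.6]
opening: 0.0452
finger_force: 43.8
```

Call:
carry_out:
  motion:
    - {"tx": 0, "ty": 0, "tz": -0.3, "roll": -3.5}
    - {"tx": 0, "ty": 0, "tz": -0.3, "roll": -3.5}
    - {"tx": 0, "ty": 0, "tz": -0.3, "roll": -3.5}
    - {"tx": 0, "ty": 0, "tz": -0.3, "roll": -3.5}
    - {"tx": 0, "ty": 0, "tz": -0.3, "roll": -3.5}
    - {"tx": 0, "ty": 0, "tz": -0.3, "roll": -3.5}
    - {"tx": 0, "ty": 0, "tz": 0, "roll": 0}

```text
clock: 23.13
eef_pos: [0.4648, -0.1407, 0.1162]
tool_rot: [[-0.957, 0.288, -0.0], [0.288, 0.957, 0.0], [0.0, -0.0, -1.0]]
ft_force: [-1.5, 0.4, 1.7]
opening: 0.0454
finger_force: 43.8
```

Call:
carry_out:
  motion:
    - {"tx": 0, "ty": 0, "tz": -0.3, "roll": -3.5}
    - {"tx": 0, "ty": 0, "tz": -0.4, "roll": -3.5}
    - {"tx": 0, "ty": 0, "tz": -0.3, "roll": -3.5}
    - {"tx": 0, "ty": 0, "tz": -0.4, "roll": -3.5}
    - {"tx": 0, "ty": 0, "tz": 0, "roll": 0}

```text
clock: 23.55
eef_pos: [0.4649, -0.1408, 0.1177]
tool_rot: [[-0.999, 0.049, -0.0], [0.049, 0.999, -0.0], [0.0, -0.0, -1.0]]
ft_force: [-1.4, -0.1, 1.8]
opening: 0.0453
finger_force: 43.8
```

Call:
carry_out:
  motion:
    - {"tx": 0, "ty": 0, "tz": -0.3, "roll": -3.5}
    - {"tx": 0, "ty": 0, "tz": -0.4, "roll": -3.5}
    - {"tx": 0, "ty": 0, "tz": -0.3, "roll": -3.5}
    - {"tx": 0, "ty": 0, "tz": -0.4, "roll": -3.5}
    - {"tx": 0, "ty": 0, "tz": -0.3, "roll": -3.5}
    - {"tx": 0, "ty": 0, "tz": 0, "roll": 0}

```text
clock: 24.05
eef_pos: [0.4649, -0.1408, 0.1194]
tool_rot: [[-0.967, -0.254, -0.0], [-0.254, 0.967, -0.0], [0.0, -0.0, -1.0]]
ft_force: [-1.7, 0.3, 1.7]
opening: 0.0452
finger_force: 43.8
```

Call:
carry_out:
  motion:
    - {"tx": 0, "ty": 0, "tz": -0.5, "roll": 0}
    - {"tx": 0, "ty": 0, "tz": -0.5, "roll": 0}
    - {"tx": 0, "ty": 0, "tz": 0, "roll": 0}

```text
clock: 24.3
eef_pos: [0.4649, -0.1408, 0.1204]
tool_rot: [[-0.967, -0.253, -0.0], [-0.253, 0.967, -0.0], [0.0, -0.0, -1.0]]
ft_force: [-1.7, 0.9, 0.2]
opening: 0.0452
finger_force: 43.6
```

Call:
carry_out:
  motion:
    - {"tx": 0, "ty": 0, "tz": -0.5, "roll": 0}
    - {"tx": 0, "ty": 0, "tz": 0, "roll": 0}

```text
clock: 24.47
eef_pos: [0.4649, -0.1408, 0.1209]
tool_rot: [[-0.967, -0.255, -0.0], [-0.255, 0.967, -0.0], [0.0, -0.0, -1.0]]
ft_force: [-2.2, -0.3, 0.1]
opening: 0.0452
finger_force: 43.5
```

Call:
carry_out:
  motion:
    - {"tx": 0, "ty": 0, "tz": -1, "roll": 0}
    - {"tx": 0, "ty": 0, "tz": -1, "roll": 0}
    - {"tx": 0, "ty": 0, "tz": -2, "roll": 0}
    - {"tx": 0, "ty": 0, "tz": -3, "roll": 0}
    - {"tx": 0, "ty": 0, "tz": -4, "roll": 0}
    - {"tx": 0, "ty": 0, "tz": -5, "roll": 0}
    - {"tx": 0, "ty": 0, "tz": -6, "roll": 0}
    - {"tx": 0, "ty": 0, "tz": -6, "roll": 0}
    - {"tx": 0, "ty": 0, "tz": -6, "roll": 0}
    - {"tx": 0, "ty": 0, "tz": -4, "roll": 0}
    - {"tx": 0, "ty": 0, "tz": -2, "roll": 0}
    - {"tx": 0, "ty": 0, "tz": 0, "roll": 0}
    - {"tx": 0, "ty": 0, "tz": 0, "roll": 0}

```text
clock: 25.55
eef_pos: [0.4649, -0.1407, 0.1608]
tool_rot: [[-0.967, -0.257, -0.0], [-0.257, 0.967, -0.0], [0.0, -0.0, -1.0]]
ft_force: [0.6, 0.1, -0.6]
opening: 0.0454
finger_force: 43.5
```

```bash
python3 st.py
python3 - <<'E'
from h import *
s=read_state(); d=np.array([.477,.101,0])-s['eef_pos']; print((s['tool_rot'].T@d)*1e3)
S=camera("scene");T=camera("top")
for n,im,p in(("scene",S,(236,229)),("top",T,(250,233))):
    c,ar,bb,k=blob(im,p,[0,0,120],[180,70,255],9,28); print(n,c,ar,bb,cast(n,c,.008))
cv2.imwrite('pics/c3.png',cv2.resize(S[150:280,200:400],None,fx=4,fy=4,interpolation=2))
E
```

```text
t 25.55 open 45.36 pos [ 464.93 -140.75  160.82] yaw -165.1 q6 -130.8 Ftool [-0.58 -0.09  0.63] F [ 0.58  0.06 -0.63] Tq [-0.    0.04  0.03] ff 43.5
[-73.72521652 230.56136357 160.80284242]
scene (235.56000822030413, 228.9876695437731) 811.0 (217, 215, 38, 29) [0.47571841 0.10074269]
top (249.05046761955177, 232.86324333862711) 944.5 (232, 216, 35, 35) [0.47796212 0.10076684]
```

View pics/c3.png

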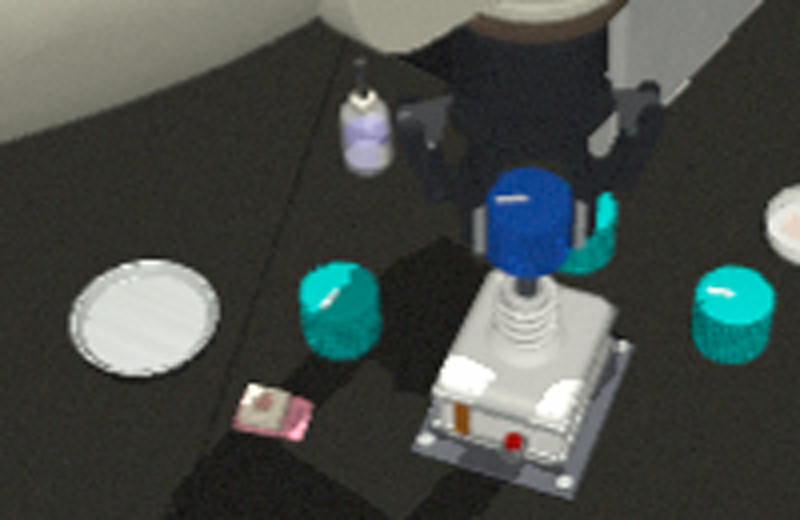

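The crop shows the blue cap upright in the fingers above the bare neck (530,225 in the crop), with the dish at (145,317). I'll carry it over.

Call:
carry_out:
  motion:
    - {"tx": -1.2, "ty": 4, "tz": 0, "roll": 0}
    - {"tx": -2.5, "ty": 8, "tz": 0, "roll": 0}
    - {"tx": -4, "ty": 12, "tz": 0, "roll": 0}
    - {"tx": -4, "ty": 13, "tz": 0, "roll": 0}
    - {"tx": -4, "ty": 13, "tz": 0, "roll": 0}
    - {"tx": -4, "ty": 13, "tz": 0, "roll": 0}
    - {"tx": -4, "ty": 13, "tz": 0, "roll": 0}
    - {"tx": -4, "ty": 13, "tz": 0, "roll": 0}
    - {"tx": -4, "ty": 13, "tz": 0, "roll": 0}
    - {"tx": -4, "ty": 13, "tz": 0, "roll": 0}
    - {"tx": -4, "ty": 13, "tz": 0, "roll": 0}
    - {"tx": -4, "ty": 13, "tz": 0, "roll": 0}
    - {"tx": -4, "ty": 13, "tz": 0, "roll": 0}
    - {"tx": -4, "ty": 13, "tz": 0, "roll": 0}
    - {"tx": -4, "ty": 13, "tz": 0, "roll": 0}
    - {"tx": -4, "ty": 13, "tz": 0, "roll": 0}
    - {"tx": -4, "ty": 12, "tz": 0, "roll": 0}
    - {"tx": -4, "ty": 11, "tz": 0, "roll": 0}
    - {"tx": -4, "ty": 9, "tz": 0, "roll": 0}
    - {"tx": -2, "ty": 5, "tz": 0, "roll": 0}

```text
clock: 27.32
eef_pos: [0.4771, 0.102, 0.1609]
tool_rot: [[-0.966, -0.258, 0.0], [-0.258, 0.966, 0.0], [-0.0, 0.0, -1.0]]
ft_force: [0.0, -0.4, -0.3]
opening: 0.0455
finger_force: 43.6
```

Call:
carry_out:
  motion:
    - {"tx": 0, "ty": 0, "tz": 5, "roll": 0}
    - {"tx": 0, "ty": 0, "tz": 10, "roll": 0}
    - {"tx": 0, "ty": 0, "tz": 15, "roll": 0}
    - {"tx": 0, "ty": 0, "tz": 15, "roll": 0}
    - {"tx": 0, "ty": 0, "tz": 15, "roll": 0}
    - {"tx": 0, "ty": 0, "tz": 15, "roll": 0}
    - {"tx": 0, "ty": 0, "tz": 15, "roll": 0}
    - {"tx": 0, "ty": 0, "tz": 15, "roll": 0}
    - {"tx": 0, "ty": 0, "tz": 10, "roll": 0}
    - {"tx": 0, "ty": 0, "tz": 5, "roll": 0}
    - {"tx": 0, "ty": 0, "tz": 0, "roll": 0}
    - {"tx": 0, "ty": 0, "tz": 0, "roll": 0}

```text
clock: 28.32
eef_pos: [0.4773, 0.1002, 0.041]
tool_rot: [[-0.967, -0.256, -0.0], [-0.256, 0.967, -0.0], [0.0, -0.0, -1.0]]
ft_force: [1.1, 0.1, -1.0]
opening: 0.0454
finger_force: 43.6
```

```bash
python3 st.py
python3 - <<'E'
from h import *
S=camera("scene");T=camera("top")
s=read_state(); z=s['eef_pos'][2]
B=([106,120,60],[125,255,255])
c,a,bb,k=blob(S,(236,215),*B,5,40); print(c,a,bb,cast("scene",c,z-.003))
cv2.imwrite('pics/c4.png',cv2.resize(S[150:280,160:310],None,fx=4,fy=4,interpolation=2))
E
```

```text
t 28.3167 open 45.43 pos [477.28 100.24  41.04] yaw -165.1 q6 -102.0 Ftool [-1.13 -0.19  0.97] F [ 1.14  0.11 -0.97] Tq [0.01 0.   0.03] ff 43.6
(233.78878748370275, 221.1946979574098) 383.5 (224, 209, 21, 25) [0.47530948 0.10062109]
```

View pics/c4.png

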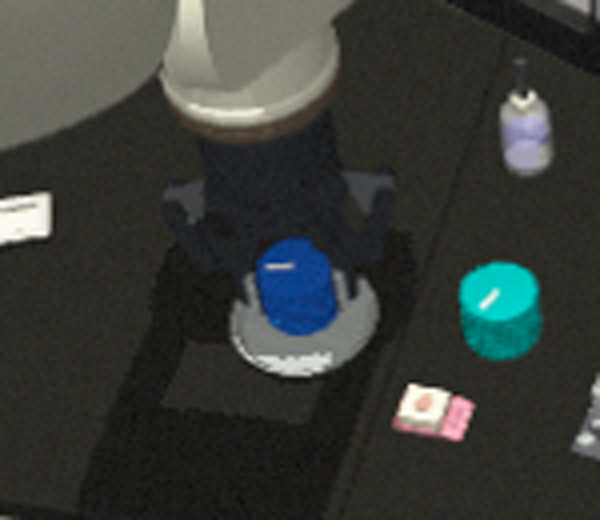

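The crop shows the cap held centrally over the dish. I'll lower it and feel for the floor.

Call:
carry_out:
  motion:
    - {"tx": 0, "ty": 0, "tz": 3, "roll": 0}
    - {"tx": 0, "ty": 0, "tz": 3, "roll": 0}
    - {"tx": 0, "ty": 0, "tz": 3, "roll": 0}
    - {"tx": 0, "ty": 0, "tz": 2, "roll": 0}
    - {"tx": 0, "ty": 0, "tz": 2, "roll": 0}
    - {"tx": 0, "ty": 0, "tz": 1, "roll": 0}
    - {"tx": 0, "ty": 0, "tz": 0, "roll": 0}

```text
clock: 29.0
eef_pos: [0.477, 0.1004, 0.0266]
tool_rot: [[-0.967, -0.257, -0.0], [-0.257, 0.967, -0.0], [0.0, -0.0, -1.0]]
ft_force: [0.9, 0.4, 0.3]
opening: 0.0454
finger_force: 43.6
```

Call:
carry_out:
  motion:
    - {"tx": 0, "ty": 0, "tz": 0.5, "roll": 0}
    - {"tx": 0, "ty": 0, "tz": 0.5, "roll": 0}
    - {"tx": 0, "ty": 0, "tz": 0, "roll": 0}

```text
clock: 29.25
eef_pos: [0.4772, 0.1004, 0.0259]
tool_rot: [[-0.967, -0.257, -0.0], [-0.257, 0.967, -0.0], [0.0, -0.0, -1.0]]
ft_force: [-0.5, 0.5, 0.1]
opening: 0.0455
finger_force: 43.6
```

Call:
carry_out:
  motion:
    - {"tx": 0, "ty": 0, "tz": 0.5, "roll": 0}
    - {"tx": 0, "ty": 0, "tz": 0, "roll": 0}

```text
clock: 29.42
eef_pos: [0.4772, 0.1004, 0.0254]
tool_rot: [[-0.967, -0.257, -0.0], [-0.257, 0.967, -0.0], [0.0, -0.0, -1.0]]
ft_force: [0.0, 0.2, -0.1]
opening: 0.0451
finger_force: 43.6
```

Call:
carry_out:
  motion:
    - {"tx": 0, "ty": 0, "tz": 0.4, "roll": 0}
    - {"tx": 0, "ty": 0, "tz": 0.4, "roll": 0}
    - {"tx": 0, "ty": 0, "tz": 0, "roll": 0}

```text
clock: 29.67
eef_pos: [0.4773, 0.1004, 0.0248]
tool_rot: [[-0.967, -0.257, 0.0], [-0.257, 0.967, -0.0], [-0.0, -0.0, -1.0]]
ft_force: [-2.7, 0.2, 4.9]
opening: 0.0452
finger_force: 44.1
```

Call:
carry_out:
  motion:
    - {"tx": 0, "ty": 0, "tz": 0, "roll": 0}
    - {"tx": 0, "ty": 0, "tz": 0, "roll": 0}
    - {"tx": 0, "ty": 0, "tz": 0, "roll": 0}
    - {"tx": 0, "ty": 0, "tz": 0, "roll": 0}
  hand: -0.18
  grip_force: 20

```text
clock: 30.0
eef_pos: [0.4772, 0.1004, 0.0246]
tool_rot: [[-0.966, -0.257, -0.0], [-0.257, 0.966, -0.0], [0.0, -0.0, -1.0]]
ft_force: [-0.0, -0.4, -0.6]
opening: 0.0504
finger_force: 0.0
```

Call:
carry_out:
  motion:
    - {"tx": 0, "ty": 0, "tz": -2, "roll": 0}
    - {"tx": 0, "ty": 0, "tz": -3, "roll": 0}
    - {"tx": 0, "ty": 0, "tz": -4, "roll": 0}
    - {"tx": 0, "ty": 0, "tz": -4, "roll": 0}
    - {"tx": 0, "ty": 0, "tz": 0, "roll": 0}

```text
clock: 30.42
eef_pos: [0.4776, 0.1005, 0.0386]
tool_rot: [[-0.967, -0.257, 0.001], [-0.257, 0.967, -0.0], [-0.001, -0.0, -1.0]]
ft_force: [-0.5, 0.9, -0.0]
opening: 0.0504
finger_force: 0.0
```

Call:
carry_out:
  motion:
    - {"tx": 0, "ty": 0, "tz": 0, "roll": 0}
    - {"tx": 0, "ty": 0, "tz": 0, "roll": 0}
    - {"tx": 0, "ty": 0, "tz": 0, "roll": 0}
    - {"tx": 0, "ty": 0, "tz": -5, "roll": 0}
    - {"tx": 0, "ty": 0, "tz": -10, "roll": 0}
    - {"tx": 0, "ty": 0, "tz": -20, "roll": 0}
    - {"tx": 0, "ty": 0, "tz": -20, "roll": 0}
    - {"tx": 0, "ty": 0, "tz": -20, "roll": 0}
    - {"tx": 0, "ty": 0, "tz": -20, "roll": 0}
    - {"tx": 0, "ty": 0, "tz": -10, "roll": 0}
    - {"tx": 0, "ty": 0, "tz": -5, "roll": 0}
    - {"tx": 0, "ty": 0, "tz": 0, "roll": 0}
    - {"tx": 0, "ty": 0, "tz": 0, "roll": 0}
  hand: -0.6

```text
clock: 31.5
eef_pos: [0.4769, 0.1004, 0.147]
tool_rot: [[-0.967, -0.257, -0.001], [-0.257, 0.967, -0.0], [0.001, 0.0, -1.0]]
ft_force: [0.0, -1.8, 0.2]
opening: 0.0681
finger_force: 0.0
```

```bash
python3 st.py
python3 - <<'E'
from h import *
S=camera("scene")
B=([106,120,60],[125,255,255])
c,a,bb,k=blob(S,(236,222),*B,5,40); print(c,a,bb,cast("scene",c,.022))
cv2.imwrite('pics/c5.png',cv2.resize(S[150:280,160:360],None,fx=4,fy=4,interpolation=2))
E
```

```text
t 31.5 open 68.13 pos [476.92 100.42 146.99] yaw -165.1 q6 -102.0 Ftool [ 0.45 -1.74 -0.24] F [ 0.01 -1.8   0.25] Tq [ 0.01  0.04 -0.01] ff 0.0
(234.99520697167753, 225.27102396514158) 382.5 (225, 214, 21, 24) [0.47622725 0.1002964 ]
```

View pics/c5.png

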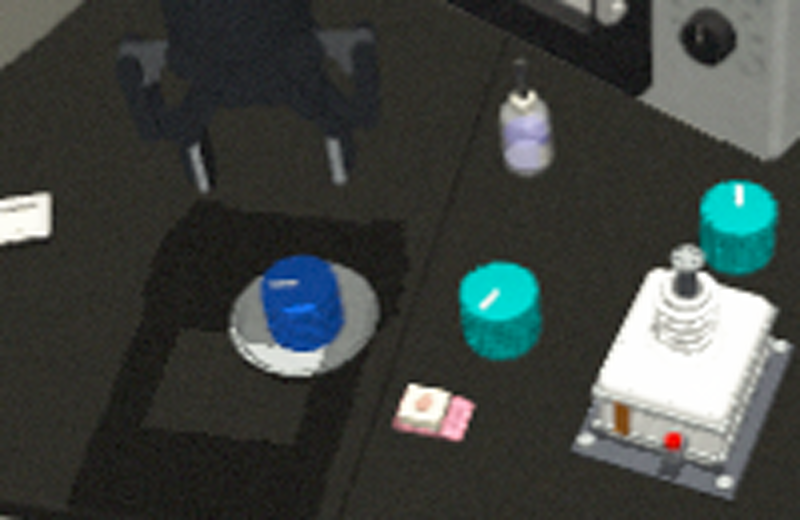

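The cap stands upright in the middle of the dish ((303,303) in the crop). The gripper is clear and the bystanders are where they were.

```bash
python3 -c "
from workcell import bot
print(bot.hand_in())"
```

```text
the job is handed in; nothing more can be done
None
```

The job is handed in at about 31.5 s: the cap was unscrewed with one regrip, kept in the grip as it came free, carried upright to the dish and released; the last picture shows it upright and within about 1 mm of the dish's centre.

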